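Pack the loan box: metal block below, plastic rack on top

TASK

Pack the open blue box to go back to the lab store, heaviest first: set the big aluminium heating block with the eight wells flat on the floor of the box and let go of it, then set the light white rectangular tube rack upright on top of the block, centred on it and with the long sides of both running the same way. Lower both gently into place rather than dropping them, and leave both released and at rest.

Things in the scene. Friction and masses are not known exactly. Their poses are not given: they have to be found in the camera images.
- block_center (a point): Centre (half-way up) of the solid aluminium heating block: a plain metal brick 95 long (its x axis) by 54 wide (its y axis) by 55 mm high (z up), about 0.6 kg, with 2 rows of 4 dark round wells 16 mm across in its top. Loose on the bench, wells up. A smaller aluminium block with one well is a bystander.
- rack_center (a point): Centre (half-way up) of the light white plastic tube rack: a rectangular shell with flat closed sides, 84 long (its x axis) by 50 wide (its y axis) by 40 mm high (z up), about 60 g, with 3 rows of 6 small grey round holes in its flat top. Loose on the bench, holes up. A round white rack is a bystander.
- box: The open-topped blue plastic box, fixed to the bench: outside 220 (its x axis) by 190 (its y axis) by 70 mm high, walls and floor 5 mm thick, empty. Origin at the centre of its underside, on the bench, z up.
Mind the look-alikes: they are no part of the job. What is shaped like the part that bears rack_center but green or yellow is not meant. What is shaped like the part that bears block_center but purple is not meant.

How it is judged:
On the way:
1. the heating block stands flat on the floor of the box, let go, while the rack is still outside the box (horizontal distance between block_center and box below 0.1 m and z of block_center in the frame of box below 0.04 m and angle between block_center's own z axis and vertical below 0.17 rad and contact force between the fingers and block below 0.3 N and linear speed of block below 0.03 m/s and horizontal distance between rack_center and box above 0.12 m), for 0.2 s.
At the end, for the whole second after the job is handed in: The block rests inside the box on its floor, upright within 10 degrees; the rack rests on top of the block, upright within 10 degrees, its centre within 20 mm of the block's sideways and its long sides within 15 degrees of the block's; both released and at rest (horizontal distance between block_center and box below 0.1 m and z of block_center in the frame of box below 0.04 m and angle between each of block_center, rack_center's own z axis and vertical below 0.17 rad and horizontal distance between rack_center and block_center below 0.02 m and z of rack_center in the frame of block_center between 0.042 and 0.053 m and angle between the x axis of rack_center and the x axis of block_center, either way round below 0.26 rad and linear speed of each of block, rack below 0.02 m/s); the robot touches nothing.
It fails at once if the block falls into the box (faster than 0.7 m/s inside it) (horizontal distance between block_center and box below 0.1 m and z of block_center in the frame of box below 0.09 m and linear speed of block above 0.7 m/s).
It fails at once if the rack falls onto the block or into the box (faster than 0.7 m/s there) (horizontal distance between rack_center and box below 0.1 m and z of rack_center in the frame of box below 0.11 m and linear speed of rack above 0.7 m/s).
It also fails if it takes over 51 s, if anything falls off the work surface, if the arm or the gripper's body presses on something with over 40 N, if the wrist force passes 120 N, or if a joint passes its speed limit or range.

ROBOT

A 6-joint arm with a two-finger parallel gripper is mounted at the origin on the work surface. World frame = base frame: x ahead of the robot, y to its left, z up, the work surface at z = 0. Lengths are in m, angles in rad, forces in N, time in s.
With the tool pointing down it reaches from about 0.35 to 0.775 m from the base axis. Payload 5.5 kg.
Tool frame: the origin (TCP) lies on the centre line of the jaws, within the pads' length; the fingertips stand 11 mm ahead of it and the grasp point (between the pads) lies 8 mm behind it (env.tip_reach is the distance from the TCP to the fingertips, in m); z points along the fingers, x is the direction in which the jaws open and shut, and the axes are right-handed (so a half turn about z gives the same grasp; the last joint's range is limited). The gripper opens to 85 mm and grips with 20 to 120 N. Pads are 22 mm wide; open, the fingers measure 114 mm over their backs; the gripper's body (76 mm by 85 mm) begins 54 mm behind the grasp point. The pads swing forward as they close: fully open they stand 13 mm farther back than shut.
Start: joints at [-1.255, 0.313, 0.046, 1.304, 0, 1.431], TCP at [0.253, -0.516, 0.242] pointing down, gripper open.
Joint ranges: [-2.76, 2.76], [-0.86, 1.69], [-1.03, 1.26], [-2.2, 2.34], [-1.47, 1.5], [-3.14, 3.14]. Speed limits (rad/s): [2.57, 2.57, 3.14, 3.14, 3.14, 3.14].

INTERFACE

Orientations are given as a unit quaternion [w, x, y, z].
In Python, from workcell import env gives the robot as it stands.
- The arm moves only by the tool carry_out, never from a script. Its argument "moves" is one flat list of numbers, 7 for each row, row after row: the gripper command: -1 is shut, 1 is fully open, values between are in proportion, then the shift along the tool's x, y, z in m, then the turn, a rotation vector about the tool's x, y, z in degrees. A call has exactly 5 rows; each row shifts and turns the pose as measured when the row begins, along the tool's axes as they then stand; what a row does not reach is not made up. A row lasts 1/8 s, in which the tool goes at most 62.5 mm and 10.7 degrees, less where a joint would pass 70% of its speed; a pose out of reach is approached as far as the arm can. A call is refused whole if a number of a shift passes 0.0625 or a number of a turn 10.7, either way. A call with a gripper value outside its range is refused whole. The fingers move at their own pace and stop on an object; "squeeze" is the grip in N (left out, the last holds). Time passes only in rows, so rows that do not move let the fingers close, or fill a call up. It gives the time, the measured TCP pose, the force and the opening at its end, in the units of the state.
- env.get_state(): the state, without advancing time (a new reading comes with each control period).
- env.read_camera(name): name is "side" or "top" or "wrist"; returns the picture (400x640x3 uint8, red, green, blue); there is no depth.
- env.calibration(name): a dict with "camera_matrix" (3x3 intrinsics, pixels), "k1" (the pictures are not rectified: a ray, as slopes to the right and down, at radius r is drawn at 1 + k1 r^2 times it, then the intrinsics apply), "rvec" (rotation vector, rad) and "tvec" (3), from world to camera coordinates, as OpenCV has them; the wrist camera has in their place "hand_eye" (4x4, takes a point from camera to tool coordinates, whose origin is the TCP and whose axes are the tool frame's). Camera axes: x right, y down, z forward; pixel columns grow to the right and rows downward; lengths in m; the calibration is good to about 2 mm. A picture is of the moment at which its call begins: read the wrist's pose just before it. calibration takes no time and is no camera call.
- env.hand_in(): hands the job in, once; it reports no verdict.
The state is a dict: "clock": time; "joint_pos": joint angles; "qvel": joint speeds; "tau": joint torques, N m; "tcp_pos": TCP position; "orientation": TCP orientation; "wrist_force": force on the tool from outside, world axes, zero at the start; "ft_torque": the same for the moment, N m; "finger_gap": finger opening in m.
Only numpy, scipy, OpenCV 4.12 (cv2) and the standard library are available. Lean on these libraries where they do the work, as an engineer would, in place of code of your own. Each camera call takes 0.05 s, during which the arm holds its last target. There are 200 camera calls.

## Working session

There is one attempt and no reset: what is moved stays moved. The work goes in short steps, Python scripts to look and compute and a tool call to move; the robot and the scene stay as the last step left them, time stands still between calls to the robot, and variables do not carry over. Pictures are saved under pics/ and viewed, about 8 in all and at most 12, crops included, and the job is handed in when it is done.

Besides the shell and the picture viewer there is one more tool, called after ">>>" as name(argument=value, ...), one argument or row to a line, values as JSON. carry_out: Moves the arm, as the interface text tells. Its arguments: {"type":"object","properties":{"moves":{"type":"array"},"squeeze":{"type":"number"}},"required":["moves"]}

```bash
mkdir -p pics; ls
python3 - <<'E'
from workcell import env
import cv2
for n in ("top","side"):
    im=env.read_camera(n); cv2.imwrite(f"pics/{n}0.png",im[:,:,::-1])
    c=env.calibration(n); print(n,c)
print(env.calibration("wrist")); print(env.get_state(), env.tip_reach)
E
```

```text
pics
top {'camera_matrix': array([[377.72507279,   0.        , 309.97364846],
       [  0.        , 377.72507279, 203.63389766],
       [  0.        ,   0.        ,   1.        ]]), 'k1': -0.05549229268230686, 'rvec': array([ 2.2038337 , -2.16505569,  0.03971695]), 'tvec': array([-0.05697408,  0.49279918,  0.88857954])}
side {'camera_matrix': array([[507.98545248,   0.        , 321.25077393],
       [  0.        , 507.98545248, 200.12543247],
       [  0.        ,   0.        ,   1.        ]]), 'k1': 0.04888839873544619, 'rvec': array([ 2.00225457, -0.77823447,  0.45834289]), 'tvec': array([-0.4311281 ,  0.20252636,  1.14926417])}
{'camera_matrix': array([[311.79988702,   0.        , 316.34615989],
       [  0.        , 311.79988702, 202.51496584],
       [  0.        ,   0.        ,   1.        ]]), 'k1': -0.024015535016762752, 'hand_eye': array([[ 9.99999935e-01, -4.29126087e-05,  3.58201430e-04,
         5.28335748e-04],
       [-6.73269121e-05,  9.53257632e-01,  3.02158703e-01,
        -7.69248671e-02],
       [-3.54424665e-04, -3.02158708e-01,  9.53257567e-01,
        -1.31009720e-01],
       [ 0.00000000e+00,  0.00000000e+00,  0.00000000e+00,
         1.00000000e+00]])}
{'clock': 0.1, 'joint_pos': array([-1.25460359e+00,  3.13940207e-01,  4.50927016e-02,  1.30357883e+00,
       -4.13130937e-06,  1.43119436e+00]), 'qvel': array([ 0.00152829, -0.00150159,  0.0044655 ,  0.00110644,  0.00040798,
        0.0018949 ]), 'tau': array([ 1.42005865e-03, -4.81722057e+01,  2.99245906e+01,  1.25856537e-02,
       -2.00529271e-04, -7.09913408e-06]), 'tcp_pos': array([ 0.25295601, -0.5158934 ,  0.24148958]), 'orientation': array([-5.21649563e-04,  8.48579718e-01, -5.29066912e-01, -6.26195925e-04]), 'wrist_force': array([ 0.48375452, -0.21788178, -0.22938924]), 'ft_torque': array([-0.0171296 ,  0.01686253,  0.0108358 ]), 'finger_gap': 0.08548468211673733} 0.011
```

View pics/top0.png

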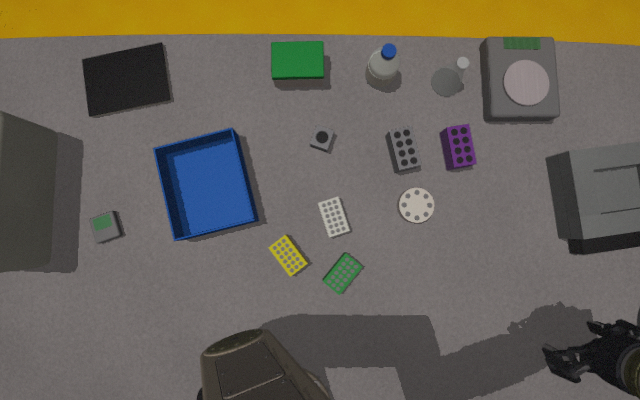

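View pics/side0.png

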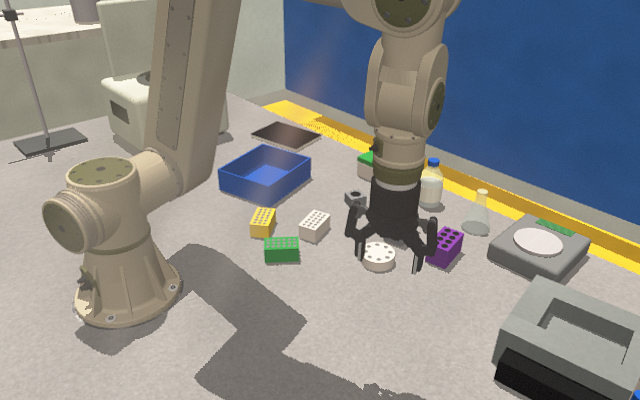

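Candidates: eight-well blocks are grey (404,149) and purple (459,146), plus a small one-well block (322,138). Racks are white (334,217), yellow (288,255), green (343,272) and round white (416,205). The grey block and the white rectangular rack fit the description. I'll confirm them in one enlarged crop.

```bash
cat > h.py <<'E'
import numpy as np, cv2
from scipy.spatial.transform import Rotation as R
from workcell import env
def ray(name,uv,state=None):
    """world origin and directions of pixels"""
    c=env.calibration(name); K=c["camera_matrix"]
    d=np.array([c["k1"],0,0,0,0.])
    p=cv2.undistortPoints(np.array(uv,float).reshape(-1,1,2),K,d)[:,0]
    v=np.c_[p,np.ones(len(p))]
    if name=="wrist":
        H=c["hand_eye"]; q=state["orientation"]; Rt=R.from_quat(np.r_[q[1:],q[0]]).as_matrix()
        return Rt@H[:3,3]+state["tcp_pos"],v@(Rt@H[:3,:3]).T
    M=R.from_rotvec(c["rvec"]).as_matrix()
    return -M.T@c["tvec"],v@M
def at(name,uv,z,state=None):
    o,v=ray(name,uv,state); return o+v*((z-o[2])/v[:,2])[:,None]
def fit(name,uv4,z,state=None):
    """4 corners in order, first edge long: centre, yaw of long axis, dims"""
    P=at(name,uv4,z,state)[:,:2]; c=P.mean(0)
    L=(P[1]-P[0]+P[2]-P[3])/2; W=(P[2]-P[1]+P[3]-P[0])/2
    return c.round(4),round(np.degrees(np.arctan2(L[1],L[0])),1),np.linalg.norm(L).round(4),np.linalg.norm(W).round(4)
def snap(name,f,crop=None,k=1):
    s=env.get_state(); im=env.read_camera(name)[:,:,::-1]
    cv2.imwrite(f"pics/{f}_raw.png",im)
    if crop: x0,y0,x1,y1=crop; im=im[y0:y1,x0:x1]
    cv2.imwrite(f"pics/{f}.png",cv2.resize(im,None,fx=k,fy=k,interpolation=cv2.INTER_CUBIC)); return s
def tool(s):
    q=s["orientation"]; return R.from_quat(np.r_[q[1:],q[0]]).as_matrix()
E
python3 - <<'E'
import cv2
im=cv2.imread("pics/top0.png")[115:250,300:460]
cv2.imwrite("pics/crop1.png",cv2.resize(im,None,fx=4,fy=4,interpolation=cv2.INTER_CUBIC))
im=cv2.imread("pics/top0.png")[115:250,140:270]
cv2.imwrite("pics/crop2.png",cv2.resize(im,None,fx=4,fy=4,interpolation=cv2.INTER_CUBIC))
E
```

```text
(no output)
```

View pics/crop1.png

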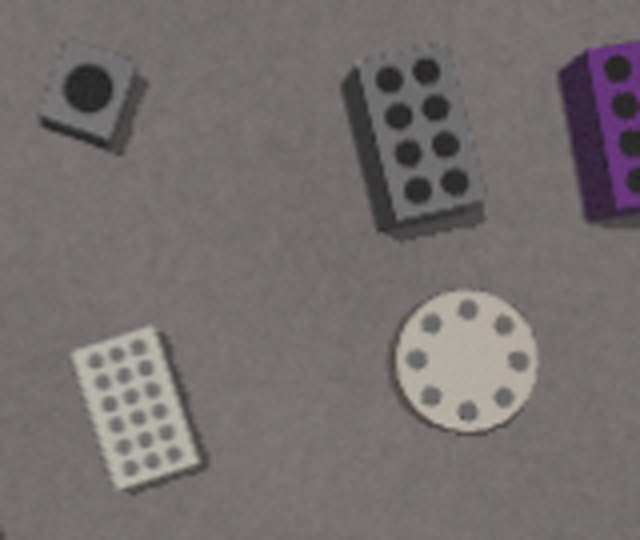

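View pics/crop2.png

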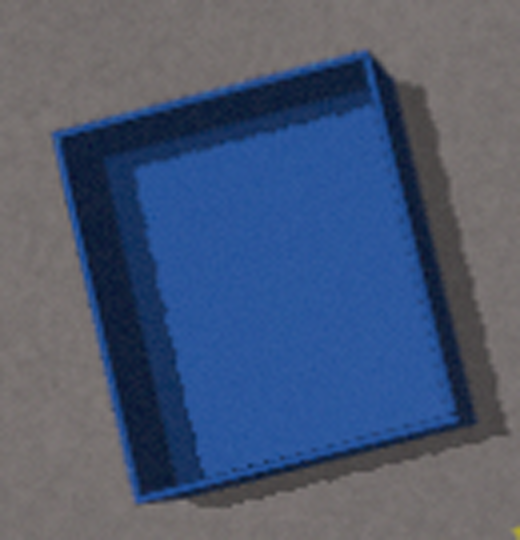

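The crop confirms that the grey block has 2×4 wells (centre near (404,148) in the full picture) and the white rectangular rack has 3×6 holes (near (334,217)). The box rim corners are also clear.

Run:
```python
from h import *
f=lambda a,x,y:[(x+u/4-.375,y+v/4-.375) for u,v in a]
w=f([(390,80),(418,190),(455,182),(427,71)],300,115)
print("wells",fit("top",w,.055))
b=f([(357,68),(397,224),(484,200),(438,45)],300,115)
print("block",fit("top",b,.055))
r=f([(72,352),(121,490),(203,462),(155,326)],300,115)
print("rack",fit("top",r,.04))
x=f([(55,133),(138,500),(473,423),(368,52)],140,115)
print("box",fit("top",x,.07))
s=env.get_state();print(tool(s).round(3))
```

```text
wells (array([ 0.6247, -0.2653]), np.float64(-165.8), np.float64(0.0659), np.float64(0.0219))
block (array([ 0.6228, -0.2633]), np.float64(-164.6), np.float64(0.0932), np.float64(0.0505))
rack (array([ 0.4636, -0.1049]), np.float64(-159.6), np.float64(0.0838), np.float64(0.0501))
box (array([0.5322, 0.1919]), np.float64(-163.6), np.float64(0.2182), np.float64(0.1907))
[[ 0.44  -0.898 -0.001]
 [-0.898 -0.44   0.002]
 [-0.002 -0.    -1.   ]]
```

```bash
cat >> h.py <<'E'
def plan(pos,yaw,n=5,sense=0,g=1,cap=10.6,vcap=.06):
    """print 5 rows towards TCP pos, tool x at yaw (deg, world), tool down; sense=+-1 forces world turn direction"""
    s=env.get_state(); T=tool(s); p=s["tcp_pos"].copy(); pos=np.array(pos,float)
    y0=np.degrees(np.arctan2(T[1,0],T[0,0])); d=(yaw-y0+180)%360-180
    if sense and d*sense<-5: d+=360*sense
    print("now",p.round(4),round(y0,1),"err",(pos-p).round(4),round(d,1),"J",np.degrees(s["joint_pos"]).round(0),"F",s["wrist_force"].round(1),"gap",round(s["finger_gap"],4),"t",round(s["clock"],2))
    down=lambda a:(R.from_euler("z",a,degrees=True)*R.from_euler("x",180,degrees=True)).as_matrix()
    yc=y0; rows=[]
    for i in range(5):
        k=max(n-i,1); e=(pos-p)/k; m=np.abs(e).max(); e*=min(1,vcap/max(m,1e-9))
        dy=np.clip((y0+d-yc)/k,-cap,cap)
        Tn=down(yc+dy); rv=np.degrees(R.from_matrix(T.T@Tn).as_rotvec()).clip(-10.6,10.6); sh=T.T@e
        rows.append([g,*sh.round(4),*rv.round(1)]); p+=e; T=Tn; yc+=dy
    print(",\n".join(", ".join(f"{v:g}" for v in r) for r in rows)); print("left",(pos-p).round(3),round(y0+d-yc,1))
E
python3 - <<'E'
from h import *
plan([.61,-.265,.22],105,16,1)
E
```

```text
now [ 0.253  -0.5159  0.2415] -63.9 err [ 0.357   0.2509 -0.0215] 168.9 J [-72.  18.   3.  75.  -0.  82.] F [ 0.5 -0.2 -0.2] gap 0.0855 t 0.1
1, -0.0043, -0.0269, 0.0014, -0, 0.1, -10.6,
1, 0.0007, -0.0273, 0.0013, 0, 0, -10.6,
1, 0.0057, -0.0267, 0.0013, -0, 0, -10.6,
1, 0.0105, -0.0252, 0.0013, 0, 0, -10.6,
1, 0.015, -0.0228, 0.0013, 0, 0, -10.6
left [ 0.245  0.172 -0.015] 116.1
```

>>> carry_out(
  moves=[1, -0.004, -0.027, 0.001, 0, 0, -10.6, 1, 0.001, -0.027, 0.001, 0, 0, -10.6, 1, 0.006, -0.027, 0.001, 0, 0, -10.6, 1, 0.01, -0.025, 0.001, 0, 0, -10.6, 1, 0.015, -0.023, 0.001, 0, 0, -10.6],
)

```text
clock: 0.72
tcp_pos: [0.3646, -0.4346, 0.2336]
orientation: [-0.003, 0.996, -0.087, -0.002]
wrist_force: [0.1, -0.1, 0.3]
finger_gap: 0.0853
```

```bash
python3 -c "
from h import *
plan([.61,-.265,.22],105,11,1)"
```

```text
now [ 0.3646 -0.4346  0.2336] -10.0 err [ 0.2454  0.1696 -0.0136] 115.0 J [-58.  18.   1.  74.   0.  42.] F [ 0.1 -0.1  0.3] gap 0.0853 t 0.72
1, 0.0193, -0.0191, 0.0013, -0.3, 0.2, -10.5,
1, 0.0224, -0.0152, 0.0012, 0, 0, -10.5,
1, 0.0248, -0.0109, 0.0012, 0, 0, -10.5,
1, 0.0264, -0.0062, 0.0012, -0, 0, -10.5,
1, 0.0271, -0.0013, 0.0012, 0, 0, -10.5
left [ 0.134  0.093 -0.007] 62.7
```

Tracking is good, so I'm continuing.

>>> carry_out(
  moves=[1, 0.019, -0.019, 0.001, 0, 0, -10.5, 1, 0.022, -0.015, 0.001, 0, 0, -10.5, 1, 0.025, -0.011, 0.001, 0, 0, -10.5, 1, 0.026, -0.006, 0.001, 0, 0, -10.5, 1, 0.027, -0.001, 0.001, 0, 0, -10.5],
)

```text
clock: 1.35
tcp_pos: [0.4771, -0.353, 0.2258]
orientation: [-0.006, 0.928, 0.372, -0.001]
wrist_force: [0.6, 0.0, 1.0]
finger_gap: 0.0857
```

```bash
python3 -c "
from h import *
plan([.61,-.265,.22],105,6,1)"
```

```text
now [ 0.4771 -0.353   0.2258] 43.7 err [ 0.1329  0.088  -0.0058] 61.3 J [-44.  21.   4.  74.   0.   2.] F [0.6 0.  1. ] gap 0.0857 t 1.35
1, 0.0261, 0.0047, 0.001, -0.7, -0.2, -10.2,
1, 0.0249, 0.0093, 0.001, -0, 0, -10.2,
1, 0.0229, 0.0135, 0.001, 0, 0, -10.2,
1, 0.0201, 0.0174, 0.001, 0, 0, -10.2,
1, 0.0167, 0.0207, 0.001, -0, 0, -10.2
left [ 0.022  0.015 -0.001] 10.2
```

>>> carry_out(
  moves=[1, 0.027, 0.005, 0.002, -0.7, 0, -10.6, 1, 0.026, 0.01, 0.002, 0, 0, -10.6, 1, 0.025, 0.015, 0.002, 0, 0, -10.6, 1, 0.022, 0.019, 0.002, 0, 0, -10.6, 1, 0.02, 0.024, 0.002, 0, 0, -10.6],
)

```text
clock: 1.98
tcp_pos: [0.5988, -0.2673, 0.2129]
orientation: [-0.002, 0.66, 0.751, 0.001]
wrist_force: [0.1, -0.3, 0.2]
finger_gap: 0.0857
```

```bash
python3 -c "
from h import *
plan([.61,-.265,.22],105,1)
snap('wrist','w1')"
```

```text
now [ 0.5988 -0.2673  0.2129] 97.4 err [0.0112 0.0023 0.0071] 7.6 J [-31.  28.  13.  76.   0. -39.] F [ 0.1 -0.3  0.2] gap 0.0857 t 1.98
1, 0.0008, 0.0114, -0.0071, -0, -0.3, -7.6,
1, 0, 0, 0, 0, 0, 0,
1, 0, 0, 0, 0, 0, 0,
1, 0, 0, 0, 0, 0, 0,
1, 0, 0, 0, 0, 0, 0
left [0. 0. 0.] 0.0
```

View pics/w1.png

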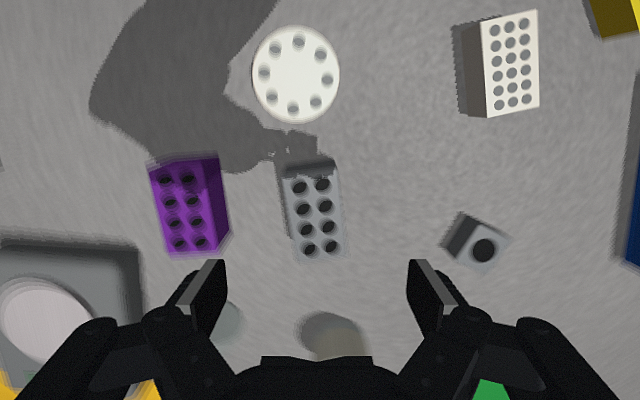

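The wrist picture shows the grey block's wells around (299–331, 184–249), left-centre below me, with purple to the left at (190,205). The white rack is at (510,62). The picture has some motion blur.

Run:
```python
from h import *
s=env.get_state(); print(s["tcp_pos"],np.abs(s["qvel"]).max())
print(fit("wrist",[(299,188),(309,249),(331,247),(322,184)],.055,s))
print(fit("wrist",[(480,22),(489,117),(540,107),(537,10)],.04,s))
plan([.624,-.265,.14],105.5,4)
```

```text
[ 0.60140284 -0.26453628  0.21216283] 0.20807705245632024
(array([ 0.6312, -0.261 ]), np.float64(16.1), np.float64(0.0658), np.float64(0.0224))
(array([ 0.4665, -0.1033]), np.float64(21.8), np.float64(0.0834), np.float64(0.0495))
now [ 0.6014 -0.2645  0.2122] 97.9 err [ 0.0226 -0.0005 -0.0722] 7.6 J [-31.  28.  13.  76.   0. -39.] F [ 1.6  0.1 -0.4] gap 0.0856 t 2.02
1, -0.001, 0.0056, 0.018, 0.1, -0.4, -1.9,
1, -0.0011, 0.0055, 0.018, 0, 0, -1.9,
1, -0.0013, 0.0055, 0.018, -0, 0, -1.9,
1, -0.0014, 0.0055, 0.018, 0, 0, -1.9,
1, 0, 0, 0, 0, 0, 0
left [0. 0. 0.] 0.0
```

>>> carry_out(
  moves=[1, -0.001, 0.006, 0.018, 0, 0, -1.9, 1, -0.001, 0.006, 0.018, 0, 0, -1.9, 1, -0.001, 0.006, 0.018, 0, 0, -1.9, 1, -0.001, 0.006, 0.018, 0, 0, -1.9, 1, 0, 0, 0, 0, 0, 0],
)

```text
clock: 2.65
tcp_pos: [0.6261, -0.2622, 0.134]
orientation: [-0.004, 0.603, 0.798, 0.002]
wrist_force: [-0.1, 0.5, -0.3]
finger_gap: 0.0851
```

```bash
python3 -c "
from h import *
s=snap('wrist','w2',(220,140,420,290),4)
print(s['tcp_pos'],np.abs(s['qvel']).max())
import json;json.dump({k:s[k].tolist() for k in('tcp_pos','orientation')},open('s2.json','w'))"
```

```text
[ 0.62608897 -0.26223786  0.13398716] 0.01915833579653549
```

View pics/w2.png

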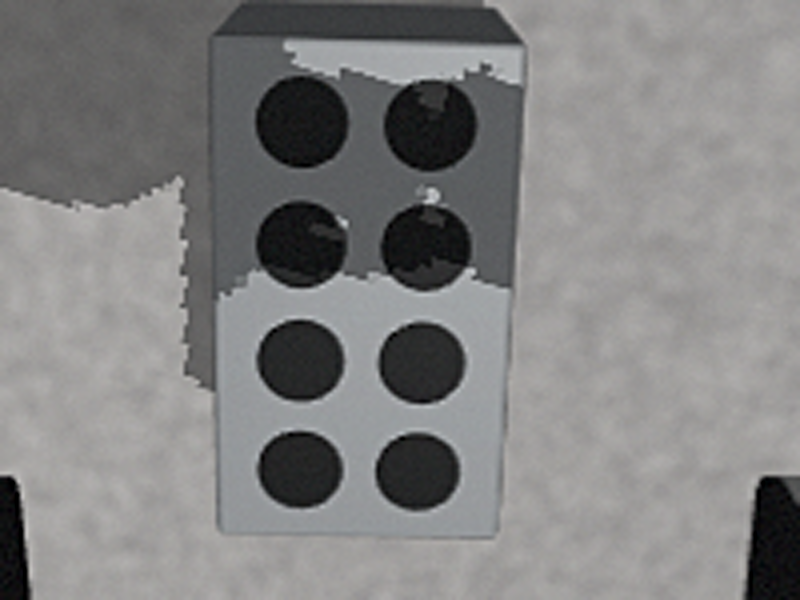

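The sharp crop shows the block's top face, with corners at about (213,38), (219,534), (497,537) and (524,45). It lies nearly parallel to the jaws.

Run:
```python
from h import *
import json; s={k:np.array(v) for k,v in json.load(open('s2.json')).items()}
f=lambda a:[(220+u/4-.375,140+v/4-.375) for u,v in a]
print(fit("wrist",f([(213,38),(219,534),(497,537),(524,45)]),.055,s))
print(fit("wrist",f([(302,122),(301,470),(418,470),(430,125)]),.055,s))
plan([.625,-.265,.03],105.5,5)
```

```text
(array([ 0.626 , -0.2666]), np.float64(14.4), np.float64(0.0938), np.float64(0.0526))
(array([ 0.6261, -0.2667]), np.float64(14.5), np.float64(0.0659), np.float64(0.0219))
now [ 0.6264 -0.2625  0.1351] 105.9 err [-0.0014 -0.0025 -0.1051] -0.4 J [-30.  32.  10.  68.   0. -46.] F [ 0.7 -1.   0.6] gap 0.0853 t 2.7
1, -0.0006, -0.0004, 0.021, -0, -0.5, 0.1,
1, -0.0004, -0.0004, 0.021, 0, -0, 0.1,
1, -0.0004, -0.0004, 0.021, 0, -0, 0.1,
1, -0.0004, -0.0004, 0.021, 0, -0, 0.1,
1, -0.0004, -0.0004, 0.021, 0, -0, 0.1
left [0. 0. 0.] 0.0
```

>>> carry_out(
  moves=[1, -0.004, -0.001, 0.025, 0, -0.4, 1.3, 1, 0, 0, 0.025, 0, 0, 0, 1, 0, 0, 0.025, 0, 0, 0, 1, 0, 0, 0.02, 0, 0, 0, 1, 0, 0, 0.008, 0, 0, 0],
)

```text
clock: 3.32
tcp_pos: [0.6295, -0.27, 0.0361]
orientation: [0.005, 0.613, 0.79, 0.001]
wrist_force: [0.1, -0.2, 0.5]
finger_gap: 0.0854
```

```bash
python3 -c "
from h import *
plan([.626,-.2665,.03],104.5,1)"
```

```text
now [ 0.6295 -0.27    0.0361] 104.4 err [-0.0035  0.0035 -0.0061] 0.1 J [-30.  36.   2.  55.   0. -44.] F [ 0.1 -0.2  0.5] gap 0.0854 t 3.33
1, 0.0043, -0.0026, 0.006, 0.4, 0.4, -0.1,
1, 0, 0, 0, 0, 0, 0,
1, 0, 0, 0, 0, 0, 0,
1, 0, 0, 0, 0, 0, 0,
1, 0, 0, 0, 0, 0, 0
left [0. 0. 0.] 0.0
```

>>> carry_out(
  moves=[1, 0.004, -0.002, 0.006, 0.4, 0.4, 0, -1, 0, 0, 0, 0, 0, 0, -1, 0, 0, 0, 0, 0, 0, -1, 0, 0, 0, 0, 0, 0, -1, 0, 0, 0, 0, 0, 0],
  squeeze=80,
)

```text
clock: 3.95
tcp_pos: [0.6271, -0.2663, 0.0324]
orientation: [0.0, 0.613, 0.79, 0.001]
wrist_force: [0.5, 0.2, -2.6]
finger_gap: 0.0528
```

```bash
python3 -c "
from h import *
plan([.626,-.2665,.15],104.5,5,g=-1)"
```

```text
now [ 0.6271 -0.2663  0.0324] 104.4 err [-0.0011 -0.0002  0.1176] 0.1 J [-30.  36.   2.  55.   0. -44.] F [ 0.5  0.2 -2.6] gap 0.0528 t 3.95
-1, 0, -0.0002, -0.0235, 0.1, -0, -0,
-1, 0, -0.0002, -0.0235, 0, 0, -0,
-1, 0, -0.0002, -0.0235, 0, 0, -0,
-1, 0, -0.0002, -0.0235, -0, 0, -0,
-1, 0, -0.0002, -0.0235, 0, 0, -0
left [0. 0. 0.] 0.0
```

>>> carry_out(
  moves=[-1, 0, 0, -0.015, 0, 0, 0, -1, 0, 0, -0.025, 0, 0, 0, -1, 0, 0, -0.025, 0, 0, 0, -1, 0, 0, -0.025, 0, 0, 0, -1, 0, 0, -0.028, 0, 0, 0],
)

```text
clock: 4.58
tcp_pos: [0.6235, -0.2648, 0.1507]
orientation: [-0.005, 0.613, 0.79, -0.0]
wrist_force: [0.7, 0.1, -5.7]
finger_gap: 0.0528
```

```bash
python3 -c "
from h import *
plan([.532,.192,.16],106.4,10,g=-1)"
```

```text
now [ 0.6235 -0.2648  0.1507] 104.3 err [-0.0915  0.4568  0.0093] 2.1 J [-30.  32.  11.  70.   0. -44.] F [ 0.7  0.1 -5.7] gap 0.0528 t 4.58
-1, 0.0465, 0.0024, -0.0006, -0.4, -0.5, -0.2,
-1, 0.0465, 0.0026, -0.0009, -0, 0, -0.2,
-1, 0.0465, 0.0028, -0.0009, 0, 0, -0.2,
-1, 0.0465, 0.0029, -0.0009, -0, 0, -0.2,
-1, 0.0465, 0.0031, -0.0009, 0, 0, -0.2
left [-0.046  0.228  0.005] 1.0
```

Block is held (about 5.7 N weight on the wrist). Carrying it to the box.

>>> carry_out(
  moves=[-1, 0.03, 0.002, -0.001, -0.4, -0.4, -0.2, -1, 0.045, 0.003, -0.001, 0, 0, -0.2, -1, 0.045, 0.003, -0.001, 0, 0, -0.2, -1, 0.045, 0.003, -0.001, 0, 0, -0.2, -1, 0.045, 0.003, -0.001, 0, 0, -0.2],
)

```text
clock: 5.2
tcp_pos: [0.5848, -0.058, 0.1617]
orientation: [0.004, 0.609, 0.793, 0.001]
wrist_force: [-0.2, 1.0, -6.0]
finger_gap: 0.0527
```

```bash
python3 -c "
from h import *
plan([.532,.192,.16],106.4,6,g=-1)"
```

```text
now [ 0.5848 -0.058   0.1617] 104.9 err [-0.0528  0.25   -0.0017] 1.5 J [-13.  21.  -5.  64.  -0. -28.] F [-0.2  1.  -6. ] gap 0.0527 t 5.2
-1, 0.0425, 0.0022, 0.0001, 0.4, 0.3, -0.2,
-1, 0.0425, 0.0024, 0.0003, 0, 0, -0.2,
-1, 0.0425, 0.0026, 0.0003, 0, 0, -0.2,
-1, 0.0425, 0.0028, 0.0003, 0, 0, -0.2,
-1, 0.0425, 0.003, 0.0003, 0, 0, -0.2
left [-0.009  0.042 -0.   ] 0.2
```

>>> carry_out(
  moves=[-1, 0.045, 0.002, 0, 0.4, 0.3, -0.3, -1, 0.045, 0.002, 0, 0, 0, -0.3, -1, 0.045, 0.003, 0, 0, 0, -0.3, -1, 0.045, 0.003, 0, 0, 0, -0.3, -1, 0.045, 0.003, 0, 0, 0, -0.3],
)

```text
clock: 5.82
tcp_pos: [0.5343, 0.1691, 0.1653]
orientation: [0.001, 0.599, 0.801, 0.0]
wrist_force: [0.2, 0.3, -6.0]
finger_gap: 0.0529
```

```bash
python3 -c "
from h import *
plan([.532,.192,.11],106.4,4,g=-1)"
```

```text
now [0.5343 0.1691 0.1653] 106.4 err [-0.0023  0.0229 -0.0553] -0.0 J [ 9. 18. -8. 64. -0. -7.] F [ 0.2  0.3 -6. ] gap 0.0529 t 5.83
-1, 0.0057, 0.0011, 0.0138, 0.1, 0.1, 0,
-1, 0.0057, 0.0011, 0.0138, 0, -0, 0,
-1, 0.0057, 0.0011, 0.0138, -0, -0, 0,
-1, 0.0057, 0.0011, 0.0138, -0, -0, 0,
-1, 0, 0, 0, 0, 0, 0
left [0. 0. 0.] 0.0
```

>>> carry_out(
  moves=[-1, 0.012, 0.001, 0.005, 0, 0, 0, -1, 0.008, 0.001, 0.012, 0, 0, 0, -1, 0.002, 0, 0.015, 0, 0, 0, -1, 0, 0, 0.015, 0, 0, 0, -1, 0, 0, 0.008, 0, 0, 0],
)

```text
clock: 6.45
tcp_pos: [0.5292, 0.1918, 0.1078]
orientation: [0.001, 0.598, 0.801, 0.0]
wrist_force: [-0.5, 0.1, -6.2]
finger_gap: 0.053
```

```bash
python3 -c "
from h import *
plan([.532,.192,.045],106.4,5,g=-1)"
```

```text
now [0.5292 0.1918 0.1078] 106.5 err [ 0.0028  0.0002 -0.0628] -0.1 J [ 12.  21. -13.  56.  -0.  -5.] F [-0.5  0.1 -6.2] gap 0.053 t 6.45
-1, -0.0001, 0.0005, 0.0126, 0.1, 0.1, 0,
-1, -0.0001, 0.0006, 0.0126, 0, -0, 0,
-1, -0.0001, 0.0006, 0.0126, -0, -0, 0,
-1, -0.0001, 0.0006, 0.0126, 0, -0, 0,
-1, -0.0001, 0.0006, 0.0126, 0, -0, 0
left [0. 0. 0.] 0.0
```

>>> carry_out(
  moves=[-1, 0, 0.001, 0.015, 0, 0, 0, -1, 0, 0.001, 0.015, 0, 0, 0, -1, 0, 0.001, 0.015, 0, 0, 0, -1, 0, 0, 0.012, 0, 0, 0, -1, 0, 0, 0.004, 0, 0, 0],
)

```text
clock: 7.08
tcp_pos: [0.5323, 0.1911, 0.0413]
orientation: [0.001, 0.599, 0.801, -0.001]
wrist_force: [-0.2, -0.7, -5.5]
finger_gap: 0.053
```

```bash
python3 -c "
from h import *
plan([.532,.192,.0375],106.4,5,g=-1)"
```

```text
now [0.5323 0.1911 0.0413] 106.4 err [-0.0003  0.0009 -0.0038] 0.0 J [ 12.  25. -17.  48.  -0.  -5.] F [-0.2 -0.7 -5.5] gap 0.053 t 7.08
-1, 0.0002, -0, 0.0008, -0, 0.1, -0,
-1, 0.0002, -0, 0.0008, 0, 0, -0,
-1, 0.0002, -0, 0.0008, -0, 0, -0,
-1, 0.0002, -0, 0.0008, 0, 0, -0,
-1, 0.0002, -0, 0.0008, 0, 0, -0
left [0. 0. 0.] 0.0
```

>>> carry_out(
  moves=[-1, 0, 0, 0.002, 0, 0, 0, -1, 0, 0, 0.001, 0, 0, 0, -1, 0, 0, 0.001, 0, 0, 0, -1, 0, 0, 0.001, 0, 0, 0, -1, 0, 0, 0, 0, 0, 0],
)

```text
clock: 7.7
tcp_pos: [0.5335, 0.1915, 0.0377]
orientation: [0.002, 0.599, 0.801, 0.0]
wrist_force: [-0.4, -1.0, -5.9]
finger_gap: 0.0534
```

Not in contact yet (still 5.9 N of weight). Feeling downward in small steps.

>>> carry_out(
  moves=[-1, 0, 0, 0.001, 0, 0, 0, -1, 0, 0, 0.001, 0, 0, 0, -1, 0, 0, 0.001, 0, 0, 0, -1, 0, 0, 0, 0, 0, 0, -1, 0, 0, 0, 0, 0, 0],
)

```text
clock: 8.32
tcp_pos: [0.5337, 0.1915, 0.0374]
orientation: [0.002, 0.599, 0.801, 0.001]
wrist_force: [-0.8, -1.2, -2.2]
finger_gap: 0.0526
```

Contact: the weight is coming off the wrist. Releasing.

>>> carry_out(
  moves=[-1, 0, 0, 0.001, 0, 0, 0, 1, 0, 0, 0, 0, 0, 0, 1, 0, 0, 0, 0, 0, 0, 1, 0, 0, 0, 0, 0, 0, 1, 0, 0, 0, 0, 0, 0],
)

```text
clock: 8.95
tcp_pos: [0.5365, 0.1921, 0.0386]
orientation: [0.004, 0.599, 0.801, 0.003]
wrist_force: [-0.9, -0.4, 0.5]
finger_gap: 0.0855
```

>>> carry_out(
  moves=[1, 0, 0, -0.02, 0, 0, 0, 1, 0, 0, -0.03, 0, 0, 0, 1, 0, 0, -0.03, 0, 0, 0, 1, 0, 0, -0.025, 0, 0, 0, 1, 0, 0, 0, 0, 0, 0],
)

```text
clock: 9.57
tcp_pos: [0.5352, 0.192, 0.1455]
orientation: [0.004, 0.599, 0.801, 0.003]
wrist_force: [-0.2, 0.2, -1.1]
finger_gap: 0.0856
```

```bash
python3 -c "
from h import *
s=snap('wrist','w3',(220,140,420,290),4)
print(s['tcp_pos'],np.abs(s['qvel']).max())
import json;json.dump({k:s[k].tolist() for k in('tcp_pos','orientation')},open('s3.json','w'))
plan([.464,-.104,.15],110.5,8)"
```

```text
[0.53521456 0.1920095  0.14549938] 0.03510947142714513
now [0.5344 0.1918 0.1442] 106.4 err [-0.0704 -0.2958  0.0058] 4.1 J [12. 20. -9. 61. -0. -5.] F [ 0.2 -0.2  0.2] gap 0.0852 t 9.62
1, -0.033, -0.0189, -0.0008, 0.4, 0.1, -0.5,
1, -0.0328, -0.0192, -0.0007, 0, 0, -0.5,
1, -0.0326, -0.0195, -0.0007, 0, 0, -0.5,
1, -0.0325, -0.0198, -0.0007, -0, 0, -0.5,
1, -0.0323, -0.0201, -0.0007, 0, 0, -0.5
left [-0.026 -0.111  0.002] 1.5
```

View pics/w3.png

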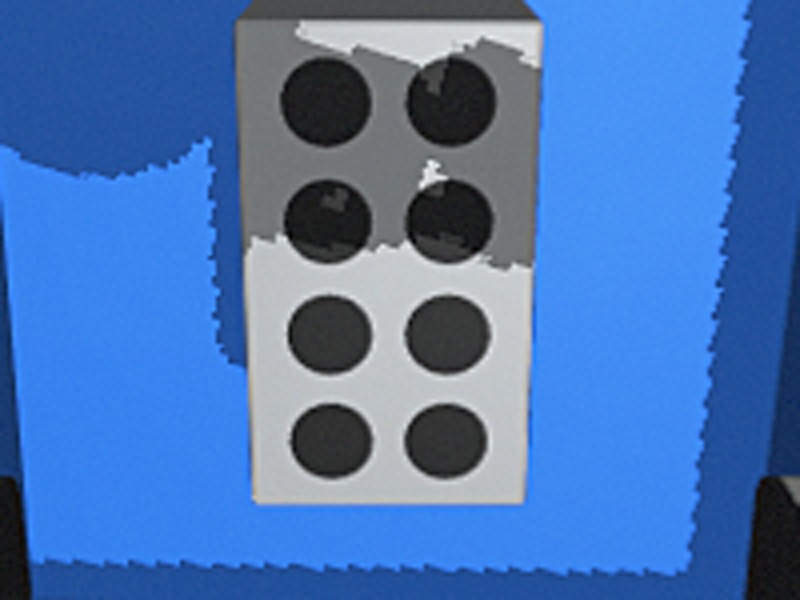

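The block stands flat in the box with its wells up. Its top face corners are (237,18), (254,502), (525,503) and (542,20). On to the rack.

Run:
```python
from h import *
import json; s={k:np.array(v) for k,v in json.load(open('s3.json')).items()}
f=lambda a:[(220+u/4-.375,140+v/4-.375) for u,v in a]
print(fit("wrist",f([(237,18),(254,502),(525,503),(542,20)]),.06,s))
print(fit("wrist",f([(326,101),(331,441),(446,441),(451,101)]),.06,s))
```

```text
(array([0.532 , 0.1906]), np.float64(16.5), np.float64(0.0936), np.float64(0.0526))
(array([0.5325, 0.1906]), np.float64(16.4), np.float64(0.066), np.float64(0.022))
```

>>> carry_out(
  moves=[1, -0.033, -0.019, -0.001, 0, 0, -0.5, 1, -0.042, -0.025, -0.001, 0, 0, -0.5, 1, -0.042, -0.025, -0.001, 0, 0, -0.5, 1, -0.042, -0.025, -0.001, 0, 0, -0.5, 1, -0.042, -0.026, -0.001, 0, 0, -0.5],
)

```text
clock: 10.25
tcp_pos: [0.4767, -0.0388, 0.1418]
orientation: [-0.0, 0.578, 0.816, -0.0]
wrist_force: [0.7, -0.6, -0.5]
finger_gap: 0.0853
```

```bash
python3 -c "
from h import *
plan([.464,-.104,.14],110.5,3)"
```

```text
now [ 0.4767 -0.0388  0.1418] 109.4 err [-0.0127 -0.0652 -0.0018] 1.1 J [-14.  11. -22.  58.  -0. -34.] F [ 0.7 -0.6 -0.5] gap 0.0853 t 10.25
1, -0.0191, -0.0112, 0.0006, -0, -0, -0.4,
1, -0.019, -0.0113, 0.0006, 0, 0, -0.4,
1, -0.0189, -0.0115, 0.0006, -0, 0, -0.4,
1, 0, 0, 0, 0, 0, 0,
1, 0, 0, 0, 0, 0, 0
left [0. 0. 0.] 0.0
```

>>> carry_out(
  moves=[1, -0.019, -0.011, 0.001, 0, 0, -0.4, 1, -0.019, -0.011, 0.001, 0, 0, -0.4, 1, -0.015, -0.01, 0.001, 0, 0, -0.4, 1, -0.002, -0.001, 0, 0, 0, 0, 1, 0, 0, 0, 0, 0, 0],
)

```text
clock: 10.88
tcp_pos: [0.4589, -0.1054, 0.1323]
orientation: [-0.005, 0.572, 0.82, -0.001]
wrist_force: [-0.8, -0.1, 0.9]
finger_gap: 0.0854
```

```bash
python3 -c "
from h import *
s=snap('wrist','w4',(220,140,420,290),4)
print(s['tcp_pos'],np.abs(s['qvel']).max())
import json;json.dump({k:s[k].tolist() for k in('tcp_pos','orientation')},open('s4.json','w'))
plan([.464,-.104,.15],110.5,8)"
```

```text
[ 0.45891657 -0.10540254  0.13227299] 0.008985711565586614
now [ 0.4589 -0.1052  0.1323] 110.3 err [0.0051 0.0012 0.0177] 0.2 J [-23.  11. -23.  57.  -0. -43.] F [-0.1  0.1 -0.6] gap 0.0852 t 10.93
1, -0.0001, 0.0006, -0.0022, -0.5, -0.4, -0,
1, -0.0001, 0.0006, -0.0022, 0, 0, -0,
1, -0.0001, 0.0006, -0.0022, -0, 0, -0,
1, -0.0001, 0.0006, -0.0022, -0, 0, -0,
1, -0.0001, 0.0006, -0.0022, 0, 0, -0
left [0.002 0.    0.007] 0.1
```

View pics/w4.png

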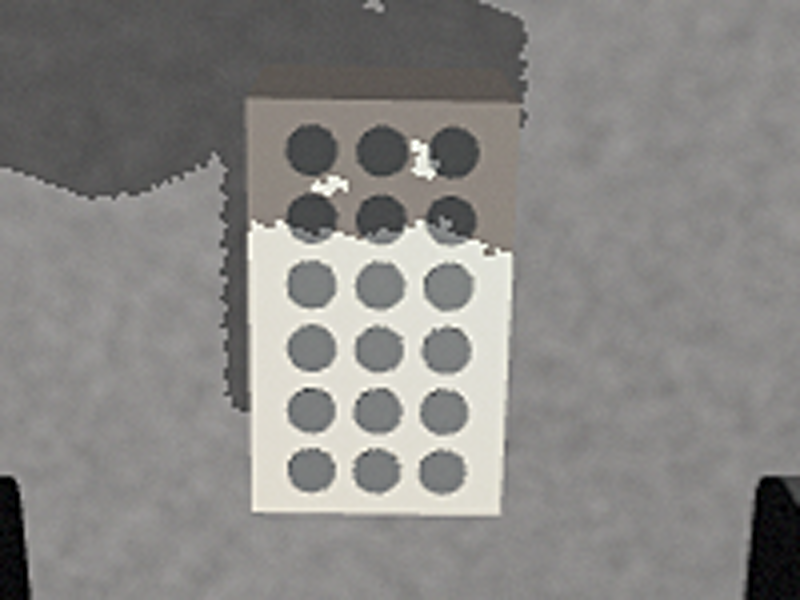

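The rack's top corners are (246,98), (252,512), (501,515) and (522,101). It is well aligned with the jaws.

Run:
```python
from h import *
import json; s={k:np.array(v) for k,v in json.load(open('s4.json')).items()}
f=lambda a:[(220+u/4-.375,140+v/4-.375) for u,v in a]
c=fit("wrist",f([(246,98),(252,512),(501,515),(522,101)]),.04,s);print(c)
plan([*c[0],.022],c[1]+90,5)
```

```text
(array([ 0.4645, -0.1046]), np.float64(19.2), np.float64(0.084), np.float64(0.05))
now [ 0.4589 -0.1052  0.1323] 110.3 err [ 0.0056  0.0006 -0.1103] -1.1 J [-23.  11. -23.  57.  -0. -43.] F [-0.1  0.1 -0.6] gap 0.0852 t 10.93
1, -0.0004, 0.0013, 0.022, -0.5, -0.4, 0.2,
1, -0.0003, 0.0011, 0.0221, -0, -0, 0.2,
1, -0.0003, 0.0011, 0.0221, -0, -0, 0.2,
1, -0.0003, 0.0011, 0.0221, 0, -0, 0.2,
1, -0.0003, 0.0011, 0.0221, 0, -0, 0.2
left [0. 0. 0.] 0.0
```

>>> carry_out(
  moves=[1, 0, 0.002, 0.025, -0.5, -0.4, 0.6, 1, 0, 0.001, 0.025, 0, 0, 0.5, 1, 0, 0.001, 0.025, 0, 0, 0, 1, 0, 0.001, 0.02, 0, 0, 0, 1, 0, 0, 0.008, 0, 0, 0],
)

```text
clock: 11.55
tcp_pos: [0.4656, -0.0996, 0.0271]
orientation: [0.001, 0.577, 0.817, 0.001]
wrist_force: [-0.3, 0.3, -0.3]
finger_gap: 0.0851
```

```bash
python3 -c "
from h import *
plan([.4645,-.1046,.022],109.2,1)"
```

```text
now [ 0.4656 -0.0996  0.0271] 109.5 err [-0.0011 -0.005  -0.0051] -0.3 J [-22.  18. -31.  41.   0. -41.] F [-0.3  0.3 -0.3] gap 0.0851 t 11.55
1, -0.0044, -0.0027, 0.0051, 0.2, 0.1, 0.3,
1, 0, 0, 0, 0, 0, 0,
1, 0, 0, 0, 0, 0, 0,
1, 0, 0, 0, 0, 0, 0,
1, 0, 0, 0, 0, 0, 0
left [0. 0. 0.] 0.0
```

>>> carry_out(
  moves=[1, -0.004, -0.003, 0.005, 0, 0, 0, -1, 0, 0, 0, 0, 0, 0, -1, 0, 0, 0, 0, 0, 0, -1, 0, 0, 0, 0, 0, 0, -1, 0, 0, 0, 0, 0, 0],
  squeeze=25,
)

```text
clock: 12.18
tcp_pos: [0.4654, -0.1046, 0.0235]
orientation: [0.003, 0.577, 0.817, 0.001]
wrist_force: [0.5, 1.1, -1.5]
finger_gap: 0.0494
```

```bash
python3 -c "
from h import *
plan([.4645,-.1046,.16],109.2,5,g=-1)"
```

```text
now [ 0.4654 -0.1046  0.0235] 109.6 err [-0.0009 -0.      0.1365] -0.4 J [-22.  18. -31.  40.   0. -42.] F [ 0.5  1.1 -1.5] gap 0.0494 t 12.18
-1, -0, -0, -0.0273, 0.3, 0.2, 0.1,
-1, 0, -0.0002, -0.0273, 0, -0, 0.1,
-1, 0, -0.0002, -0.0273, -0, -0, 0.1,
-1, 0, -0.0002, -0.0273, 0, -0, 0.1,
-1, 0, -0.0002, -0.0273, 0, -0, 0.1
left [0. 0. 0.] 0.0
```

>>> carry_out(
  moves=[-1, 0, 0, -0.02, 0, 0, 0, -1, 0, 0, -0.03, 0, 0, 0, -1, 0, 0, -0.03, 0, 0, 0, -1, 0, 0, -0.03, 0, 0, 0, -1, 0, 0, -0.025, 0, 0, 0],
)

```text
clock: 12.8
tcp_pos: [0.4624, -0.1037, 0.1606]
orientation: [-0.0, 0.577, 0.817, 0.001]
wrist_force: [0.7, 0.1, 0.0]
finger_gap: 0.0496
```

```bash
python3 -c "
from h import *
plan([.533,.191,.16],106.4,7,g=-1)"
```

```text
now [ 0.4624 -0.1037  0.1606] 109.5 err [ 0.0706  0.2947 -0.0006] -3.1 J [-22.   9. -20.  60.   0. -42.] F [0.7 0.1 0. ] gap 0.0496 t 12.8
-1, 0.0363, 0.0236, 0.0001, 0.1, -0, 0.4,
-1, 0.0365, 0.0233, 0.0001, 0, -0, 0.4,
-1, 0.0367, 0.023, 0.0001, 0, -0, 0.4,
-1, 0.0368, 0.0227, 0.0001, -0, -0, 0.4,
-1, 0.037, 0.0224, 0.0001, -0, -0, 0.4
left [ 0.02   0.084 -0.   ] -0.9
```

Gap 0.0496 means the rack is held. Carrying it over.

>>> carry_out(
  moves=[-1, 0.025, 0.016, 0, 0, 0, 0.5, -1, 0.037, 0.023, 0, 0, 0, 0.5, -1, 0.037, 0.023, 0, 0, 0, 0.5, -1, 0.037, 0.023, 0, 0, 0, 0.5, -1, 0.037, 0.022, 0, 0, 0, 0.5],
)

```text
clock: 13.42
tcp_pos: [0.513, 0.096, 0.1645]
orientation: [0.004, 0.598, 0.801, 0.002]
wrist_force: [0.2, -0.4, -0.7]
finger_gap: 0.0495
```

```bash
python3 -c "
from h import *
plan([.533,.191,.15],106.4,4,g=-1)"
```

```text
now [0.513  0.096  0.1645] 106.5 err [ 0.02    0.095  -0.0145] -0.1 J [  2.  14. -14.  62.  -0. -15.] F [ 0.2 -0.4 -0.7] gap 0.0495 t 13.43
-1, 0.0214, 0.0115, 0.0036, 0.4, 0.2, 0,
-1, 0.0213, 0.0115, 0.0036, -0, -0, 0,
-1, 0.0214, 0.0115, 0.0036, 0, -0, 0,
-1, 0.0214, 0.0115, 0.0036, -0, -0, 0,
-1, 0, 0, 0, 0, 0, 0
left [0. 0. 0.] 0.0
```

>>> carry_out(
  moves=[-1, 0.022, 0.012, 0.003, 0.3, 0.2, 0, -1, 0.022, 0.012, 0.003, 0, 0, 0, -1, 0.018, 0.01, 0.003, 0, 0, 0, -1, 0.008, 0.004, 0.003, 0, 0, 0, -1, 0, 0, 0.002, 0, 0, 0],
)

```text
clock: 14.05
tcp_pos: [0.5296, 0.1795, 0.15]
orientation: [0.001, 0.596, 0.803, 0.001]
wrist_force: [1.6, 0.1, -0.5]
finger_gap: 0.0495
```

```bash
python3 -c "
from h import *
plan([.533,.191,.092],106.4,5,g=-1)"
```

```text
now [0.5296 0.1795 0.15  ] 106.8 err [ 0.0034  0.0115 -0.058 ] -0.4 J [ 11.  19. -10.  62.  -0.  -6.] F [ 1.6  0.1 -0.5] gap 0.0495 t 14.05
-1, 0.002, 0.0013, 0.0116, 0.1, 0, 0.1,
-1, 0.002, 0.0013, 0.0116, 0, -0, 0.1,
-1, 0.002, 0.0013, 0.0116, 0, -0, 0.1,
-1, 0.002, 0.0013, 0.0116, 0, -0, 0.1,
-1, 0.002, 0.0013, 0.0116, -0, -0, 0.1
left [0. 0. 0.] 0.0
```

>>> carry_out(
  moves=[-1, 0.005, 0.003, 0.012, 0, 0, 0.4, -1, 0.004, 0.002, 0.014, 0, 0, 0, -1, 0.001, 0.001, 0.013, 0, 0, 0, -1, 0, 0, 0.01, 0, 0, 0, -1, 0, 0, 0.003, 0, 0, 0],
)

```text
clock: 14.68
tcp_pos: [0.5318, 0.1892, 0.0934]
orientation: [0.0, 0.6, 0.8, -0.0]
wrist_force: [-0.2, 0.3, -0.0]
finger_gap: 0.0495
```

```bash
python3 -c "
from h import *
plan([.533,.191,.0835],106.4,5,g=-1)"
```

```text
now [0.5318 0.1892 0.0934] 106.2 err [ 0.0012  0.0018 -0.0099] 0.2 J [ 11.  22. -14.  55.  -0.  -5.] F [-0.2  0.3 -0. ] gap 0.0495 t 14.68
-1, 0.0003, 0.0003, 0.002, 0, 0, -0,
-1, 0.0003, 0.0003, 0.002, -0, 0, -0,
-1, 0.0003, 0.0003, 0.002, 0, 0, -0,
-1, 0.0003, 0.0003, 0.002, 0, 0, -0,
-1, 0.0003, 0.0003, 0.002, 0, 0, -0
left [0. 0. 0.] 0.0
```

>>> carry_out(
  moves=[-1, 0.002, 0.001, 0.003, 0, 0, 0, -1, 0, 0, 0.003, 0, 0, 0, -1, 0, 0, 0.002, 0, 0, 0, -1, 0, 0, 0.001, 0, 0, 0, -1, 0, 0, 0, 0, 0, 0],
)

```text
clock: 15.3
tcp_pos: [0.5329, 0.1915, 0.0846]
orientation: [0.001, 0.6, 0.8, 0.0]
wrist_force: [0.3, 0.3, -0.2]
finger_gap: 0.0498
```

>>> carry_out(
  moves=[-1, 0, 0, 0.001, 0, 0, 0, -1, 0, 0, 0.001, 0, 0, 0, -1, 0, 0, 0.001, 0, 0, 0, -1, 0, 0, 0, 0, 0, 0, -1, 0, 0, 0, 0, 0, 0],
)

```text
clock: 15.92
tcp_pos: [0.5334, 0.1916, 0.083]
orientation: [0.001, 0.6, 0.8, 0.001]
wrist_force: [-0.7, 0.6, -0.6]
finger_gap: 0.0501
```

>>> carry_out(
  moves=[-1, 0, 0, 0.001, 0, 0, 0, -1, 0, 0, 0.001, 0, 0, 0, -1, 0, 0, 0.001, 0, 0, 0, -1, 0, 0, 0, 0, 0, 0, -1, 0, 0, 0, 0, 0, 0],
)

```text
clock: 16.55
tcp_pos: [0.5335, 0.1916, 0.0828]
orientation: [0.002, 0.6, 0.8, 0.002]
wrist_force: [0.5, -0.4, 0.5]
finger_gap: 0.0495
```

>>> carry_out(
  moves=[-1, 0, 0, 0.002, 0, 0, 0, -1, 0, 0, 0.001, 0, 0, 0, -1, 0, 0, 0, 0, 0, 0, -1, 0, 0, 0, 0, 0, 0, -1, 0, 0, 0, 0, 0, 0],
)

```text
clock: 17.18
tcp_pos: [0.5336, 0.1916, 0.0828]
orientation: [0.003, 0.6, 0.8, 0.002]
wrist_force: [-1.5, -0.7, 3.1]
finger_gap: 0.0497
```

The wrist now reads 3.1 N upward with no further descent, so the rack is seated. Releasing and lifting off.

>>> carry_out(
  moves=[-0.2, 0, 0, 0, 0, 0, 0, 1, 0, 0, 0, 0, 0, 0, 1, 0, 0, 0, 0, 0, 0, 1, 0, 0, 0, 0, 0, 0, 1, 0, 0, 0, 0, 0, 0],
)

```text
clock: 17.8
tcp_pos: [0.5335, 0.1916, 0.0818]
orientation: [0.002, 0.6, 0.8, 0.002]
wrist_force: [-1.1, -0.5, -0.2]
finger_gap: 0.0855
```

>>> carry_out(
  moves=[1, 0, 0, -0.015, 0, 0, 0, 1, 0, 0, -0.03, 0, 0, 0, 1, 0, 0, -0.03, 0, 0, 0, 1, 0, 0, -0.03, 0, 0, 0, 1, 0, 0, 0, 0, 0, 0],
)

```text
clock: 18.42
tcp_pos: [0.5333, 0.1917, 0.1938]
orientation: [0.003, 0.6, 0.8, 0.003]
wrist_force: [0.0, 0.6, -0.3]
finger_gap: 0.0856
```

```bash
python3 -c "
from h import *
s=snap('wrist','w5',(200,120,440,300),3)
print(s['tcp_pos'],np.abs(s['qvel']).max(),s['finger_gap'],s['clock'])
import json;json.dump({k:s[k].tolist() for k in('tcp_pos','orientation')},open('s5.json','w'))
snap('side','s5')
a=cv2.imread('pics/w5.png');b=cv2.resize(cv2.imread('pics/s5.png')[120:220,200:360],None,fx=3,fy=3)
"
```

```text
[0.5332549  0.1916908  0.19379633] 0.037647716091105246 0.08561784240453084 18.425
```

View pics/w5.png

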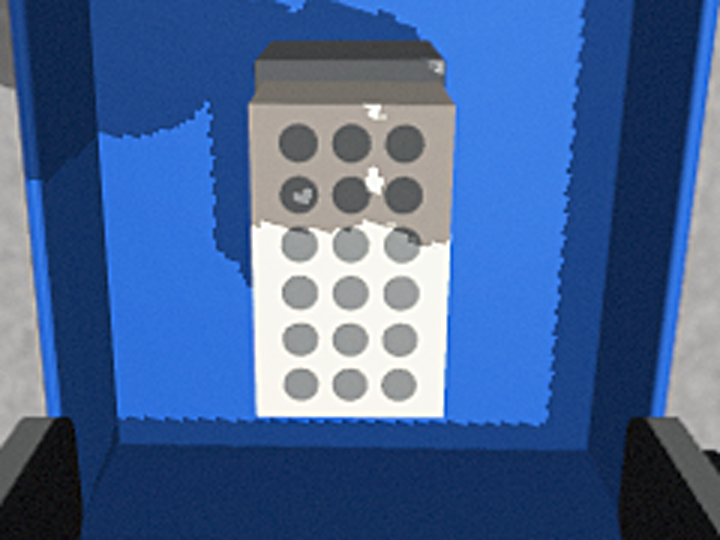

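View pics/s5.png

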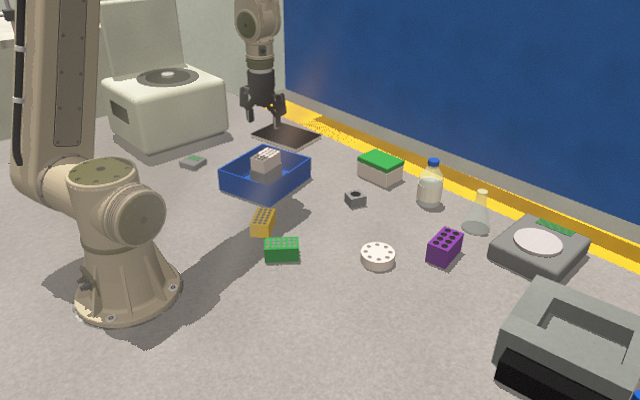

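The wrist view shows the rack upright and square on the block: top corners (250,103), (257,416), (443,416) and (454,104) in the crop. The side view shows both inside the box with the gripper clear. I'll compute the offset and hand in.

Run:
```python
from h import *
import json; s={k:np.array(v) for k,v in json.load(open('s5.json')).items()}
f=lambda a:[(200+u/3-.33,120+v/3-.33) for u,v in a]
c=fit("wrist",f([(250,103),(257,416),(443,416),(454,104)]),.10,s);print(c)
ok=np.hypot(*(c[0]-[.5325,.1906]))<.012 and abs(c[1]-16.4)<8
print(ok)
if ok: print(env.hand_in())
```

```text
(array([0.5331, 0.191 ]), np.float64(15.9), np.float64(0.0838), np.float64(0.0494))
True
the job is handed in; nothing more can be done
None
```

The box is packed and the job was handed in at about 18.5 s of the 51 s allowed. The grey eight-well block went in first. I lowered it until it touched the floor and released it, all while the rack was still on the bench. Then I set the white rectangular rack on top of it and released that too.

- **Alignment:** in the wrist pictures, taken after each release, the rack's centre at (0.533, 0.191) is within about 1 mm of the block's. Its long side is at 15.9° against the block's 16.4°.
- **Seating:** the rack's top measured 84 × 49 mm at the assumed height of 0.10 m, which matches it sitting flat on the block. The first small steps down gave no clear contact force, but a later one read about 3 N upward with no further descent, so I took it as seated.
- **Release:** the gripper was open and well clear above the box at the end, with about zero wrist force. The side picture shows both parts upright in the box and the look-alikes where they were. I did not measure the parts' speeds directly.

No check failed or disagreed. `hand_in` reports no verdict, so the result itself is unconfirmed.

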